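# Open the safety-capped thinner bottle at the glaze bench

## Task

Open the thinner bottle, the amber one with the red push-and-turn safety cap in the wooden bottle rack: take the cap by its ribbed side, press it down against its spring, keep it pressed while you twist it anticlockwise, then lift it off. Finish while still holding the cap level and still, about 6 cm clear above the open mouth and right over it, so that its drips fall back in; do not put it down or let go. Keep the bottle seated in the rack, and leave the other bottles and everything else on the bench where they are.

Things in the scene. Friction and masses are not known exactly. Their poses are not given: they have to be found in the camera images.
- cap: Red ribbed push-and-turn safety cap of the thinner bottle: round, upright, 46 mm in diameter (48 over the ribs), 28 mm high, 28 g with its sprung liner disc, loose once unlocked. Two white arrows on its flat top point the way to open. Origin: centre of its open lower edge; z up. Grip its side from above at any yaw; a firm grip (30 to 50 N) keeps it from slipping.
- cap_top (a point): Centre of the cap's flat top, 28 mm above cap's origin. Pressing: the cap goes straight down on a spring, about 4 N to start it and 11 N at the bottom, 7 mm down on the neck ring. It must be kept down 3.5 mm or more (best 5 to 6) to pass the safety teeth inside while it is turned; unpressed it turns less than 0.15 rad.
- cap_rim (a point): Centre of the cap's lower edge (same as cap's origin). Turning: pressed, it opens anticlockwise seen from above (about +z) with under 0.25 N m. Between 0.75 and 1.4 rad its inner lugs are clear and it lifts straight off; best 1.1; firm stop at 1.5. Clockwise it stops at once. Closed, its x axis is the bottle's x axis within 0.1 rad.
- bottle: The thinner bottle: amber, square, 70 x 70 mm, red band on its label, 0.4 to 0.7 kg, loose; its square well keeps it from turning. Origin: centre of its underside, z up. Square to 112 mm, round shoulder to 128 mm, then the neck; neck ring (43 mm across) top at 143 mm, mouth at 165 mm. The closed cap reaches from 150 to 178 mm.
- mouth (a point): Centre of the thinner bottle's mouth (neck 30 mm in diameter), at its rim, 165 mm above the bottle's underside; hidden in the closed cap, 15 mm above the cap's lower edge.
- rack: Beech bottle rack screwed to the bench, 104 mm (its x) by 344 mm (its y) by 60 mm high, origin at the centre of its underside. Three square wells, 73 mm wide and 50 mm deep (floor 10 mm above the bench), in a row along its y at -110, 0 and +110 mm. The thinner bottle can stand in any of them.
- medium_bottle: Neighbour in the rack, to be left alone: white square plastic bottle 70 x 70 mm, with a plain blue cap 36 mm in diameter, 164 mm high; origin at the centre of its underside.
- oil_bottle: Neighbour in the rack, to be left alone: amber square bottle 70 x 70 mm, black band and black cap 36 mm in diameter with a short nozzle, 182 mm high; origin at the centre of its underside.
- glaze_dish: Loose white ceramic bowl, 84 mm across, 34 mm high, on the robot's side of the rack; to be left alone. Origin under its centre.
- lustre_jar: Loose small jar with black cap, 48 mm in diameter, 55 mm high, on the far side of the rack; to be left alone. Origin under its centre.
- glaze_brush: Loose flat glaze brush, 170 mm long, 42 mm wide, 20 mm high, lying on the robot's side of the rack; to be left alone. Origin under its middle, x along it.
- palette_knife: Loose spatula with dark wooden handle, 240 mm long, 65 mm wide, lying to the right; to be left alone. Origin under its middle, x along it.
- test_cup: Loose terracotta mug, 76 mm across, 75 mm high, standing to the left; to be left alone. Origin under its centre.

How it is judged:
On the way, in this order (a step that is already met when the one before it is completed fails the run):
1. the cap is pressed down on the bottle, 2 mm or more below where it stood (z of cap in the frame of mouth below -0.017 m), for 0.1 s.
2. still on the neck, the cap is twisted until its lugs are clear of the tabs (0.7 rad or more) (angle between the x axis of cap and the x axis of bottle, either way round above 0.7 rad and z of cap in the frame of mouth below -0.008 m), for 0.05 s.
At the end, for the whole second after the job is handed in: The cap is held in the fingers, still and level (within 0.2 rad), off the bottle, its lower edge 30 to 110 mm above the mouth and its centre within 20 mm of being straight over it; the bottle is upright and seated in its well (z of cap in the frame of mouth between 0.03 and 0.11 m and horizontal distance between cap and mouth below 0.02 m and angle between cap's own z axis and vertical below 0.2 rad and linear speed of cap below 0.03 m/s and contact force between the fingers and cap above 1 N and contact force between cap and bottle below 0.05 N and angle between bottle's own z axis and vertical below 0.06 rad and z of bottle in the frame of rack below 0.014 m and linear speed of bottle below 0.02 m/s); the arm keeps its last pose, push and grip.
It fails at once if the thinner bottle is pulled up out of its seat (12 mm or more) or tipped (z of bottle in the frame of rack above 0.022 m or angle between bottle's own z axis and vertical above 0.15 rad).
It fails at once if another bottle or a thing on the bench is shifted by 20 mm or more (distance of any of medium_bottle, oil_bottle, glaze_dish, lustre_jar, glaze_brush, palette_knife, test_cup from where it was at the start of the episode above 0.02 m).
It also fails if it takes over 38 s, if anything falls off the work surface, if the arm or the gripper's body presses on something with over 40 N, if the wrist force passes 120 N, or if a joint passes its speed limit or range.

## Robot

A 7-joint arm with a two-finger parallel gripper is mounted at the origin on the work surface. World frame = base frame: x ahead of the robot, y to its left, z up, the work surface at z = 0. Lengths are in m, angles in rad, forces in N, time in s.
With the tool pointing down it reaches from about 0.4 to 0.875 m from the base axis. Payload 6.5 kg.
Tool frame: the origin (TCP) lies on the centre line of the jaws, within the pads' length; the fingertips stand 8 mm ahead of it and the grasp point (between the pads) lies 11 mm behind it; z points along the fingers, y is the direction in which the jaws open and shut (so a half turn about z gives the same grasp; the last joint's range is limited). The gripper opens to 88 mm and grips with 3 to 60 N. Pads are 18 mm wide; open, the fingers measure 123 mm over their backs; the gripper's body (75 mm by 187 mm) begins 45 mm behind the grasp point.
Start: joints at [-1.179, 0.536, -0.004, 1.538, 0.003, 1.067, -0.071], TCP at [0.287, 0.583, 0.247] pointing down, gripper open.
Joint ranges: [-2.7, 2.7], [-0.37, 2.16], [-1.27, 1.26], [0.24, 2.4], [-1.31, 4.45], [0.19, 1.91], [-2.76, 2.76]. Speed limits (rad/s): [2.39, 2.39, 3.14, 3.14, 3.14, 3.14, 3.14].

## Interface

Orientations are given as a unit quaternion [x, y, z, w].
In Python, from rig import bot, capture, camera_info, close_job, models gives the robot as it stands. The module is installed in compiled form; this text tells all that it offers.
- The arm moves only by the tool servo_tool, never from a script. Its argument "moves" is one flat list of numbers, 7 for each row, row after row: the shift along the tool's x, y, z in cm, then the turn, a rotation vector about the tool's x, y, z in rad, then the finger opening in cm, from 0 to 8.81. In form: [x, y, z, rx, ry, rz, hand, x, y, z, rx, ry, rz, hand, ...]. A call has 1 to 8 rows; each row is the pose to reach, as a shift and turn from the pose measured when the call began, along the tool's axes at that moment; what a row does not reach only later rows make up. A row lasts 1/12 s, in which the tool goes at most 41.7 mm and 7.16 degrees, less where a joint would pass 70% of its speed; a pose out of reach is approached as far as the arm can. A call with a gripper value outside its range is refused whole. The fingers move at their own pace and stop on an object; the grip force is fixed at half the most. Time passes only in rows, so rows that repeat a pose let the fingers close. It gives the time, the measured TCP pose, the force and the opening at its end, in the units of the state.
- bot.get_state(): the state, without advancing time (a new reading comes with each control period).
- capture(name): name is "scene" or "side" or "wrist"; returns (picture, depth): 480x640x3 uint8, red, green, blue; 480x640 float32, m along the optical axis (not along the pixel's ray), 0 where there is no reading.
- camera_info(name): a dict with "fx", "fy", "cx", "cy" (pixels), "xyz" and "orientation" of the camera in the world; the wrist camera has in their place "mount" (4x4, takes a point from camera to tool coordinates, whose origin is the TCP and whose axes are the flange's). Camera axes: x right, y down, z forward; pixel columns grow to the right and rows downward; lengths in m; the calibration is good to about 2 mm. A picture is of the moment at which its call begins: read the wrist's pose just before it. camera_info takes no time and is no camera call.
- close_job(): hands the job in, once; it reports no verdict.
Trained networks look in the newest picture that a camera, given by its name, has taken for a name from the list of things; names that differ only in an ending like _2 or _b are one class to them, and where a whole thing is asked for, a point or a joint stands for the part that bears it (a point fixed in the world has none). Each returns a list of dicts, best first, with "score" (0 to 1); they miss things now and then, are a little off and sometimes report something else, mostly with a low value. They report only what shows in the picture. A call takes as long as a camera call.
- models.boxes_of(query, camera): "point" ([x, y, z] in m, in the coordinates of the camera as it stood for that picture, good to about 4 mm: the middle of the surface that is visible of it).
The state is a dict: "clock": time; "qpos": joint angles; "qvel": joint speeds; "effort": joint torques, N m; "position": TCP position; "eef_rot": TCP orientation; "force": force on the tool from outside, world axes, zero at the start; "moment": the same for the moment, N m; "width": opening from 0.0 (shut) to 1.0 (fully open).
Only numpy, scipy, OpenCV 4.12 (cv2) and the standard library are available. Lean on these libraries where they do the work, as an engineer would, in place of code of your own. Each camera call takes 0.05 s, during which the arm holds its last target. There are 200 camera calls.

## Working session

There is one attempt and no reset: what is moved stays moved. The work goes in short steps, Python scripts to look and compute and a tool call to move; the robot and the scene stay as the last step left them, time stands still between calls to the robot, and variables do not carry over. Pictures are saved under pics/ and viewed, about 8 in all and at most 12, crops included, and the job is handed in when it is done.

Besides the shell and the picture viewer there is one more tool, called after "Emit:" by a JSON object that holds its "name" and its "arguments". servo_tool: Moves the arm, as the interface text tells. Its arguments: {"type":"object","properties":{"moves":{"type":"array","items":{"type":"number"}}},"required":["moves"]}

```bash
mkdir -p pics; cat > h.py <<'E'
import numpy as np, cv2
from scipy.spatial.transform import Rotation as R
from rig import bot, capture, camera_info, close_job, models
def T(name,st=None):
    i=camera_info(name); M=np.eye(4)
    if name=="wrist":
        st=st or bot.get_state()
        M[:3,:3]=R.from_quat(st["eef_rot"]).as_matrix(); M[:3,3]=st["position"]
        return M@np.array(i["mount"])
    o=np.array(i["orientation"]); M[:3,:3]=R.from_quat(o).as_matrix() if o.size==4 else o.reshape(3,3)
    M[:3,3]=i["xyz"]; return M
def cloud(name,d,M):
    i=camera_info(name); v,u=np.mgrid[:480,:640]
    p=np.stack([(u-i["cx"])/i["fx"]*d,(v-i["cy"])/i["fy"]*d,d],-1)
    return p@M[:3,:3].T+M[:3,3]
def save(n,p): cv2.imwrite("pics/"+n+".png",cv2.cvtColor(p,cv2.COLOR_RGB2BGR))
def redtop(name,p,d,M):
    P=cloud(name,d,M); h=cv2.cvtColor(p,cv2.COLOR_RGB2HSV)
    m=((h[...,0]<8)|(h[...,0]>172))&(h[...,1]>130)&(h[...,2]>60)&(d>0)&(P[...,2]>.16)&(P[...,2]<.30)
    return m,P
E
python3 - <<'E'
from h import *
s=bot.get_state(); print(s["clock"],s["position"],s["eef_rot"],s["width"])
for n in("scene","side"):
    p,d=capture(n); save(n+"0",p); M=T(n)
    for q in("cap","bottle","rack","medium_bottle","oil_bottle"):
        for r in models.boxes_of(q,n)[:2]: print(n,q,round(r["score"],2),(M[:3,:3]@r["point"]+M[:3,3]).round(3))
    m,P=redtop(n,p,d,M); Q=P[m]
    if len(Q): print(len(Q),np.percentile(Q,[2,50,98],axis=0).round(3))
E
```

```text
0.0 [0.28705897 0.58251833 0.24582903] [ 2.26886845e-01  9.73920743e-01 -8.53945624e-04 -1.31639125e-04] 1.0014182823012365
scene cap 0.84 [ 0.498 -0.027  0.19 ]
scene bottle 0.65 [ 0.511 -0.042  0.123]
scene rack 0.77 [ 0.556 -0.237  0.061]
scene medium_bottle 0.9 [ 0.527 -0.146  0.125]
scene oil_bottle 0.72 [ 0.51  -0.046  0.123]
scene oil_bottle 0.6 [ 0.546 -0.25   0.121]
336 [[ 0.472 -0.045  0.163]
 [ 0.499 -0.027  0.187]
 [ 1.024  2.041  0.194]]
side bottle 0.7 [0.488 0.004 0.117]
side rack 0.68 [0.487 0.031 0.063]
side medium_bottle 0.56 [ 0.512 -0.123  0.133]
side oil_bottle 0.58 [ 0.531 -0.221  0.127]
side oil_bottle 0.38 [0.577 0.015 0.041]
202 [[ 0.467 -0.037  0.163]
 [ 0.486 -0.008  0.185]
 [ 0.508  0.004  0.193]]
```

View pics/scene0.png

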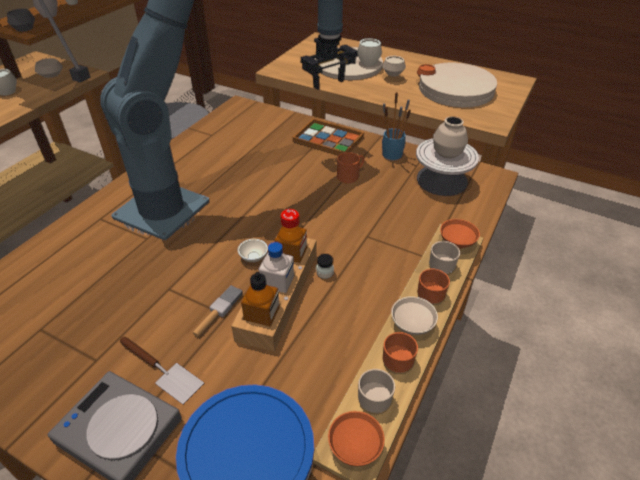

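View pics/side0.png

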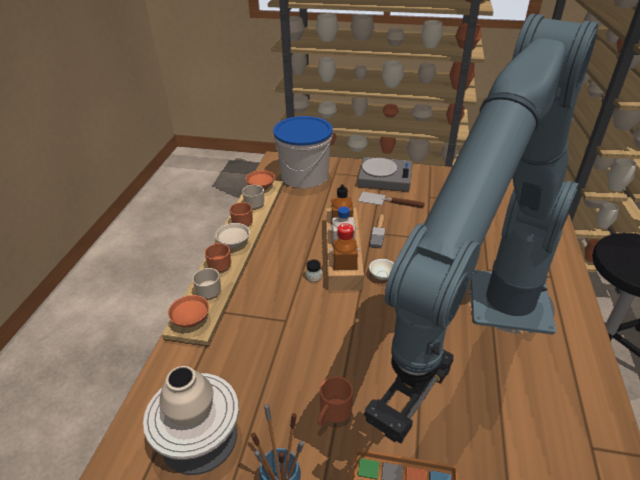

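```bash
python3 - <<'E'
from h import *
for n in("scene","side"):
    p,d=capture(n); M=T(n); print(n,M[:3,3].round(2))
    P=cloud(n,d,M)
    m,_=redtop(n,p,d,M); m&=abs(P[...,0]-.5)<.08; m&=abs(P[...,1]+.02)<.08
    v,u=np.nonzero(m);print(u.min(),u.max(),v.min(),v.max())
    box=(abs(P[...,0]-.49)<.06)&(abs(P[...,1]+.02)<.06)
    t=P[box&(P[...,2]>.184)]; print(len(t),np.percentile(t,[1,50,99],axis=0).round(3),t.mean(0).round(4))
    # rack yaw: rack top points
    r=P[(abs(P[...,2]-.06)<.006)&(abs(P[...,0]-.52)<.14)&(abs(P[...,1]+.13)<.26)].astype(np.float32)
    if len(r)>50: print("rack",len(r),cv2.minAreaRect(np.ascontiguousarray(r[:,:2])*1000))
E
```

```text
scene [ 1.02 -0.86  1.01]
281 299 208 227
201 [[ 0.47  -0.045  0.185]
 [ 0.493 -0.024  0.191]
 [ 0.512  0.001  0.195]] [ 0.4925 -0.0241  0.1906]
rack 1519 ((543.7568969726562, -128.9936981201172), (359.0364074707031, 114.78520965576172), 89.00678253173828)
side [0.33 1.11 1.06]
338 352 224 239
146 [[ 0.466 -0.046  0.184]
 [ 0.487 -0.02   0.188]
 [ 0.509  0.003  0.194]] [ 0.4873 -0.0193  0.1886]
rack 910 ((539.8875732421875, -122.96534729003906), (166.16299438476562, 351.6376037597656), 11.461015701293945)
```

Scene picture: red cap at about (290,218), side picture at (345,232). It is the rack's +y-end bottle, so the cap is near (0.490, -0.022) with its top near z 0.188, as expected. The rack is yawed by about 0.2 rad. I'll go above it.

Emit:
{"name": "servo_tool", "arguments": {"moves": [-6,-6,-5,0,0,0.12,8.8,-12,-12,-5.5,0,0,0.24,8.8,-17,-17,-5.5,0,0,0.36,8.8,-22.5,-22.5,-5.5,0,0,0.48,8.8,-28,-28,-5.5,0,0,0.6,8.8,-33.5,-33.5,-5.5,0,0,0.7,8.8,-39,-39,-5.5,0,0,0.8,8.8,-45,-45.3,-5.5,0,0,0.91,8.8]}}

```text
clock: 1.37
position: [0.3922, 0.2729, 0.2947]
eef_rot: [0.634, 0.774, 0.001, -0.0]
force: [0.8, 0.3, -0.2]
width: 1.0
```

```bash
python3 - <<'E'
from h import *
s=bot.get_state(); q=R.from_quat(s["eef_rot"]); print(s["clock"],s["position"],q.as_matrix().round(3),s["force"],s["qpos"])
d=np.array([.49,-.022,.30])-s["position"]; print("shift cm",q.inv().apply(d)*100)
y=q.as_matrix()[:,1]; print("yaw y",np.arctan2(y[1],y[0]))
E
```

```text
1.3667 [0.39217638 0.2728771  0.29469124] [[-0.197  0.98   0.001]
 [ 0.98   0.197  0.001]
 [ 0.001  0.001 -1.   ]] [ 0.79999581  0.33291049 -0.21962932] [-0.94265373  0.1827227   0.2745054   1.93915186 -0.05805723  1.02609666
 -0.44421926]
shift cm [-30.83625583   3.78428605  -0.55315508]
yaw y 0.19822272396806184
```

Emit:
{"name": "servo_tool", "arguments": {"moves": [-4,0.5,-0.5,0,0,0,8.8,-8,1,-0.5,0,0,0,8.8,-12,1.5,-0.5,0,0,0,8.8,-16,2,-0.5,0,0,0,8.8,-20,2.5,-0.5,0,0,0,8.8,-24,3,-0.5,0,0,0,8.8,-27.5,3.4,-0.5,0,0,0,8.8,-30.8,3.8,-0.5,0,0,0,8.8]}}

```text
clock: 2.03
position: [0.4904, -0.024, 0.2999]
eef_rot: [0.634, 0.773, 0.001, 0.0]
force: [0.4, -0.3, -0.0]
width: 1.0
```

Emit:
{"name": "servo_tool", "arguments": {"moves": [0,0,0,0,0,0,8.8]}}

```text
clock: 2.12
position: [0.4915, -0.0306, 0.3005]
eef_rot: [0.637, 0.771, 0.0, 0.002]
force: [-0.1, -0.2, -0.5]
width: 0.995
```

```bash
python3 - <<'E'
from h import *
s=bot.get_state(); print(s["clock"],s["position"],s["eef_rot"],s["force"],s["qpos"])
M=T("wrist",s); p,d=capture("wrist"); save("w1",p)
P=cloud("wrist",d,M); m,_=redtop("wrist",p,d,M); Q=P[m&(P[...,1]>-.1)]
print(len(Q)); print(np.percentile(Q,[1,50,99],axis=0).round(4))
t=m&(P[...,2]>np.percentile(Q[:,2],70)-.004)&(P[...,1]>-.1)
k=P[t][:,:2].astype(np.float32)*1000; print(len(k),cv2.minEnclosingCircle(k),k.mean(0))
for r in models.boxes_of("cap","wrist")[:2]: print(r["score"],M[:3,:3]@r["point"]+M[:3,3])
E
```

```text
2.1167 [ 0.49152651 -0.03060068  0.30046156] [6.37261499e-01 7.70645018e-01 4.86936902e-04 1.94941318e-03] [-0.1103558  -0.17478391 -0.49605471] [-0.47690691  0.21437997  0.52172119  1.91092076 -0.12112835  1.04360654
  0.28455543]
2868
[[ 0.4673 -0.0424  0.1679]
 [ 0.4886 -0.0193  0.1879]
 [ 0.5105  0.0013  0.1896]]
2571 ((489.1953430175781, -21.064870834350586), 22.94641876220703) [489.1756  -20.78867]
0.68 [ 0.49118957 -0.01961881  0.18673625]
```

View pics/w1.png

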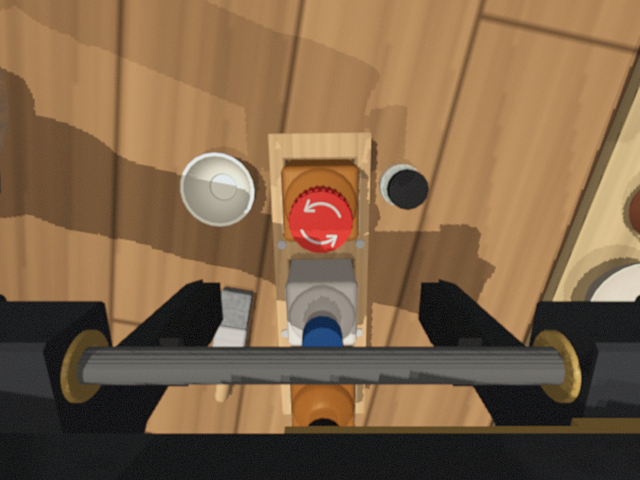

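Wrist view: the red cap is at (320,218) with its arrows anticlockwise, and the jaws (left and right) are square to the row. The cap centre is (0.4892, -0.021) with its top at 0.188. The fitted radius is 22.9 mm, which matches the 23 mm given.

Emit:
{"name": "servo_tool", "arguments": {"moves": [1,0,2,0,0,0,8.8,1,0,5,0,0,0,8.8,1,0,8,0,0,0,8.8,1,0,8,0,0,0,8.8,1,0,8,0,0,0,8.8]}}

```text
clock: 2.63
position: [0.4877, -0.0141, 0.2195]
eef_rot: [0.635, 0.773, -0.0, -0.001]
force: [-0.3, 0.7, 0.5]
width: 0.995
```

```bash
cat >> h.py <<'E'
def goto(x,y,z):
    s=bot.get_state(); q=R.from_quat(s["eef_rot"]); m=q.as_matrix()
    print(s["clock"],s["position"].round(4) if hasattr(s["position"],"round") else s["position"],"shift cm",(q.inv().apply(np.array([x,y,z])-s["position"])*100).round(2),"z",m[:,2].round(4),"yaw",np.arctan2(m[1,1],m[0,1]).round(3),"F",np.round(s["force"],1),np.round(s["moment"],2),"w",s["width"],"q",np.round(s["qpos"],2))
    # rotation vector (tool) that makes tool z vertical
    print("level", np.round(np.cross([0,0,1],q.inv().apply([0,0,-1])),4))
E
python3 -c "
from h import *
goto(.4892,-.021,.169)"
```

```text
2.6333 [ 0.4877 -0.0141  0.2195] shift cm [-0.71  0.02  5.05] z [-1.3e-03  8.0e-04 -1.0e+00] yaw 0.196 F [-0.3  0.7  0.5] [-0.06 -0.01 -0.01] w 0.9946707393780327 q [-0.46  0.32  0.48  2.01 -0.19  0.86  0.32]
level [-0.0011 -0.0011  0.    ]
```

Emit:
{"name": "servo_tool", "arguments": {"moves": [-0.7,0,1,0,0,0,8.8,-0.7,0,2.5,0,0,0,8.8,-0.7,0,4,0,0,0,8.8,-0.7,0,5,0,0,0,8.8,-0.7,0,5,0,0,0,8.8,-0.7,0,5,0,0,0,8.8]}}

```text
clock: 3.13
position: [0.4893, -0.021, 0.17]
eef_rot: [0.635, 0.773, 0.0, -0.001]
force: [-0.4, 0.1, 0.7]
width: 0.997
```

```bash
python3 - <<'E'
from h import *
goto(.4892,-.021,.169)
s=bot.get_state(); M=T("wrist",s); p,d=capture("wrist"); save("w2",p)
m,P=redtop("wrist",p,d,M)
t=m&(abs(P[...,2]-.188)<.005)&(P[...,1]>-.1)
k=P[t][:,:2].astype(np.float32)*1000; print(len(k),cv2.minEnclosingCircle(k),np.median(P[t][:,2]))
E
```

```text
3.1333 [ 0.4893 -0.021   0.17  ] shift cm [ 0.01 -0.01  0.1 ] z [-9.e-04  9.e-04 -1.e+00] yaw 0.196 F [-0.4  0.1  0.7] [-0.05  0.06  0.03] w 0.9965179949117803 q [-0.41  0.4   0.45  2.04 -0.25  0.75  0.39]
level [-0.0008 -0.001   0.    ]
6842 ((489.1034240722656, -20.932273864746094), 23.486751556396484) 0.18799918286540718
```

View pics/w2.png

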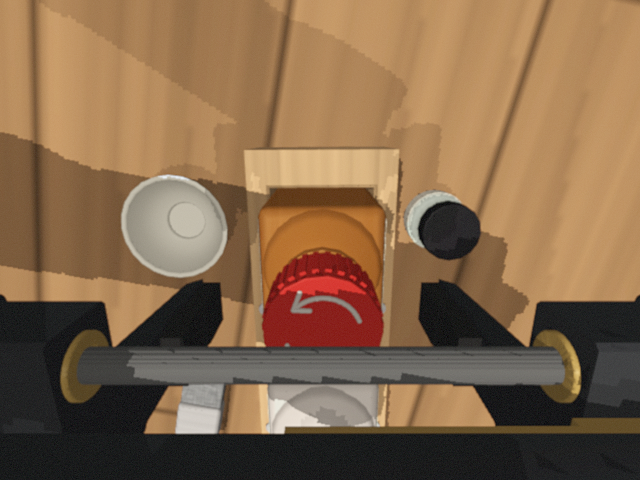

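The cap sits centred between the jaws, at image (322,310), so I'll close on it.

Emit:
{"name": "servo_tool", "arguments": {"moves": [0,0,0.1,0,0,0,4,0,0,0.1,0,0,0,0,0,0,0.1,0,0,0,0,0,0,0.1,0,0,0,0,0,0,0.1,0,0,0,0,0,0,0.1,0,0,0,0,0,0,0.1,0,0,0,0,0,0,0.1,0,0,0,0]}}

```text
clock: 3.85
position: [0.4899, -0.0209, 0.1694]
eef_rot: [0.635, 0.773, 0.001, -0.0]
force: [1.1, -0.1, -0.6]
width: 0.515
```

Emit:
{"name": "servo_tool", "arguments": {"moves": [0,0,0,0,0,0,0,0,0,0,0,0,0,0]}}

```text
clock: 4.02
position: [0.49, -0.0209, 0.1694]
eef_rot: [0.635, 0.773, 0.001, -0.0]
force: [0.4, 0.3, -0.2]
width: 0.514
```

Gripped at about 45 mm. Now press.

Emit:
{"name": "servo_tool", "arguments": {"moves": [0,0,0.2,0,0,0,0,0,0,0.4,0,0,0,0,0,0,0.6,0,0,0,0,0,0,0.6,0,0,0,0,0,0,0.6,0,0,0,0]}}

```text
clock: 4.43
position: [0.4903, -0.0209, 0.1639]
eef_rot: [0.635, 0.773, 0.001, -0.0]
force: [-1.7, 0.5, 9.4]
width: 0.519
```

```bash
python3 - <<'E'
from h import *
goto(.4892,-.021,.1634)
M=T("wrist"); p,d=capture("wrist"); m,P=redtop("wrist",p,d,M)
t=m&(P[...,2]>.175)&(P[...,1]>-.1); print(np.percentile(P[t][:,2],[50,60,75,90]))
E
```

```text
4.4333 [ 0.4903 -0.0209  0.1639] shift cm [ 0.01 -0.11  0.04] z [ 0.001   0.0014 -1.    ] yaw 0.196 F [-1.7  0.5  9.4] [0.06 0.46 0.02] w 0.5186504074890231 q [-0.41  0.41  0.45  2.04 -0.26  0.74  0.4 ]
level [ 0.0013 -0.0011  0.    ]
[0.18249071 0.18265032 0.18291067 0.18330674]
```

Pressed 5.5 mm at 9.4 N, and the depth camera agrees (cap top at 0.1825). Now twist anticlockwise, which is minus about tool z, while pressed.

Emit:
{"name": "servo_tool", "arguments": {"moves": [0,0,0.05,0,0,-0.1,0,0,0,0.05,0,0,-0.2,0,0,0,0.05,0,0,-0.3,0,0,0,0.05,0,0,-0.4,0,0,0,0.05,0,0,-0.5,0,0,0,0.05,0,0,-0.6,0,0,0,0.05,0,0,-0.6,0]}}

```text
clock: 5.07
position: [0.4911, -0.0209, 0.1642]
eef_rot: [0.376, 0.927, 0.001, 0.001]
force: [-1.3, 0.4, 8.6]
width: 0.517
```

```bash
python3 - <<'E'
from h import *
goto(.4898,-.021,.1634)
M=T("wrist"); p,d=capture("wrist"); save("w3",p); m,P=redtop("wrist",p,d,M)
t=m&(P[...,2]>.175)&(P[...,1]>-.1); print(np.percentile(P[t][:,2],[50,60,75,90]))
E
```

```text
5.0667 [ 0.4911 -0.0209  0.1642] shift cm [ 0.09 -0.1   0.08] z [ 0.0028  0.0019 -1.    ] yaw 0.801 F [-1.3  0.4  8.6] [0.05 0.22 0.  ] w 0.5167711686842219 q [-0.29  0.4   0.3   2.04 -0.17  0.73  0.91]
level [ 0.0033  0.0007 -0.    ]
[0.18281291 0.18298478 0.18324103 0.18363064]
```

View pics/w3.png

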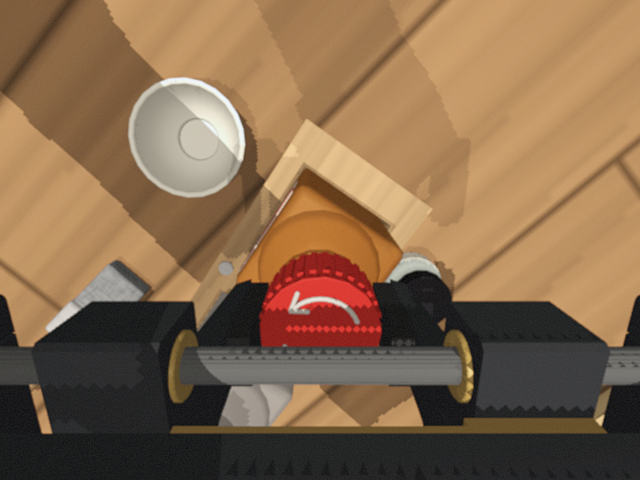

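The arrow keeps its place in the gripper view at (322,305) while the bottle turns under it, so the cap has turned 0.6 rad without slip. Carrying on to 1.1.

Emit:
{"name": "servo_tool", "arguments": {"moves": [0,0,0.1,0,0,-0.1,0,0,0,0.1,0,0,-0.2,0,0,0,0.1,0,0,-0.3,0,0,0,0.1,0,0,-0.4,0,0,0,0.1,0,0,-0.5,0,0,0,0.1,0,0,-0.5,0,0,0,0.1,0,0,-0.5,0]}}

```text
clock: 5.7
position: [0.4911, -0.0209, 0.1637]
eef_rot: [0.136, 0.991, 0.001, 0.001]
force: [-1.9, 0.4, 9.6]
width: 0.518
```

```bash
python3 -c "
from h import *
goto(.4895,-.021,.1634)"
```

```text
5.7 [ 0.4911 -0.0209  0.1637] shift cm [ 0.15 -0.06  0.03] z [ 0.0027  0.0024 -1.    ] yaw 1.297 F [-1.9  0.4  9.6] [0.05 0.57 0.01] w 0.5183470667571046 q [-0.19  0.39  0.18  2.03 -0.1   0.73  1.35]
level [ 0.0031  0.002  -0.    ]
```

Turned 1.10 rad, still pressed (9.6 N). Now lift slowly.

Emit:
{"name": "servo_tool", "arguments": {"moves": [0,0,-0.4,0,0,0,0,0,0,-0.8,0,0,0,0,0,0,-1.2,0,0,0,0,0,0,-1.6,0,0,0,0,0,0,-2,0,0,0,0]}}

```text
clock: 6.12
position: [0.4908, -0.021, 0.1838]
eef_rot: [0.136, 0.991, 0.001, 0.001]
force: [-0.9, 0.2, -0.1]
width: 0.516
```

The wrist force is near 0 N, so the bottle isn't being carried up. Continuing.

Emit:
{"name": "servo_tool", "arguments": {"moves": [0,0,-1,0,0,0,0,0,0,-2,0,0,0,0,0,0,-3,0,0,0,0,0,0,-4,0,0,0,0,0,0,-5,0,0,0,0,0,0,-6,0,0,0,0,0,0,-6,0,0,0,0,0,0,-6,0,0,0,0]}}

```text
clock: 6.78
position: [0.491, -0.0211, 0.2444]
eef_rot: [0.136, 0.991, 0.001, 0.002]
force: [0.3, 0.3, -0.2]
width: 0.521
```

Emit:
{"name": "servo_tool", "arguments": {"moves": [0,0,0,0,0,0,0,0,0,0,0,0,0,0,0,0,0,0,0,0,0]}}

```text
clock: 7.03
position: [0.4907, -0.0211, 0.2439]
eef_rot: [0.136, 0.991, 0.001, 0.001]
force: [1.1, 0.4, -0.8]
width: 0.516
```

```bash
python3 - <<'E'
from h import *
goto(.4892,-.021,.244)
for n in ("scene","side"):
    p,d=capture(n); M=T(n); m,P=redtop(n,p,d,M); m=m&(abs(P[...,0]-.49)<.06)&(abs(P[...,1]+.02)<.06)
    if m.sum(): print(n,m.sum(),np.percentile(P[m],[2,50,98],axis=0).round(3))
    if n=="scene": a=p[170:290,230:350]
    else: b=p[180:300,290:410]
save("fin",cv2.resize(np.hstack([a,b]),None,fx=3.3,fy=3.3,interpolation=cv2.INTER_CUBIC))
goto(.4892,-.021,.244)
E
```

```text
7.0333 [ 0.4907 -0.0211  0.2439] shift cm [ 0.15 -0.03 -0.01] z [ 0.0025  0.0024 -1.    ] yaw 1.297 F [ 1.1  0.4 -0.8] [-0.03 -0.06 -0.03] w 0.5156720216155639 q [-0.21  0.27  0.2   1.96 -0.07  0.91  1.32]
level [ 0.003   0.0018 -0.    ]
scene 237 [[ 0.484 -0.045  0.24 ]
 [ 0.502 -0.03   0.263]
 [ 0.514 -0.003  0.268]]
side 89 [[ 0.467 -0.031  0.238]
 [ 0.476 -0.005  0.256]
 [ 0.487  0.004  0.265]]
7.1333 [ 0.4908 -0.0211  0.244 ] shift cm [ 0.16 -0.03 -0.  ] z [ 0.0027  0.0024 -1.    ] yaw 1.297 F [ 0.7 -0.2 -0.2] [ 0.03 -0.02 -0.  ] w 0.513244850431061 q [-0.21  0.27  0.2   1.96 -0.07  0.91  1.32]
level [ 0.003  0.002 -0.   ]
```

View pics/fin.png

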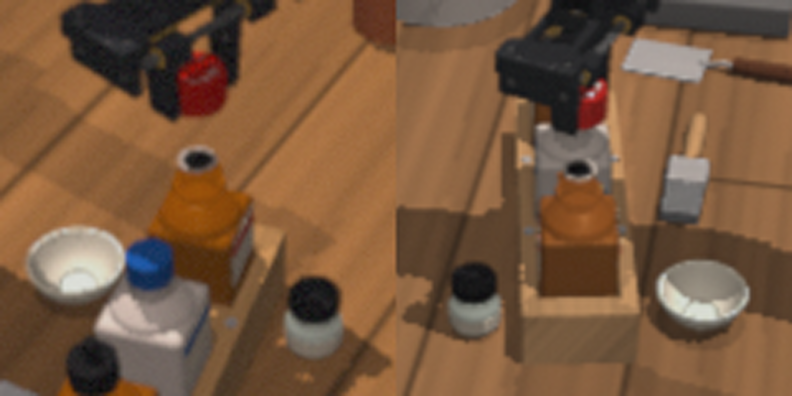

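The cap is in the fingers at about (203,85) in the left crop. The mouth is open below it at (198,160), and the bottle is seated with its neighbours in place. The cap's lower edge measures about 0.238, roughly 60 mm above the mouth, so I'll hand in.

```bash
python3 -c "
from rig import close_job
print(close_job())"
```

```text
the job is handed in; nothing more can be done
None
```

The thinner bottle is open. I gripped the cap at its ribbed side, pressed it 5.5 mm down (about 9.5 N) and turned it 1.10 rad anticlockwise while pressed. I then lifted it straight off and handed the job in at about 7.1 s.

**Cap:** at hand-in it was held still and level, with the tool about 3 mrad off vertical. Its lower edge was about 60 mm above the mouth, and the tool was within 2 mm of the spot where I had measured the cap on the bottle. The fingers read 45 mm open, matching the cap's width.

**Bottle and bench:** the wrist force was near zero during and after the lift, so the bottle was not pulled up. The last pictures show the mouth open and the bottle upright in its well. The other bottles, the dish, the jar and the brush look where they were. The palette knife is only partly in those crops and the mug barely, so I did not check those two closely.

No check failed. The last depth readings of the cap differ by up to about 25 mm between the two outside cameras, because the fingers hide part of it from each. I relied on the tool pose for the final position.

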